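# Put the reagent bottles away in the spill tray

### The job

Clear the worktop at the end of the session: put all four bottles away in the steel spill tray, each one upright and fully down in the cup made to its size (the widest bottle in the widest cup, and so on down to the slimmest). Do not knock a bottle over, and leave the two screw-lid jars standing where they are.

Things in the scene. Friction and masses are not known exactly. Their poses are not given: they have to be found in the camera images.
- bottle_teal: The widest and tallest bottle: teal with a white band and a white screw cap. Round, 59 mm in diameter, 145 mm high over all; the body with its rounded shoulder reaches to 125 mm, the cap (29 mm in diameter) from 125 to 145 mm; 0.23 to 0.43 kg. Origin: centre of its underside, z up its axis.
- bottle_white: White bottle with a blue screw cap, the second widest. Round, 53 mm in diameter, 128 mm high over all; body and shoulder to 108 mm, cap (26 mm in diameter) from 108 to 128 mm; about 0.2 kg. Origin: centre of its underside, z up its axis.
- bottle_brown: Amber-brown bottle with a white screw cap, the third widest. Round, 47 mm in diameter, 98 mm high over all; body and shoulder to 78 mm, cap (23 mm in diameter) from 78 to 98 mm; about 0.1 kg. Origin: centre of its underside, z up its axis.
- bottle_oiler: The slimmest bottle: small white oiler with a red, pointed nozzle. Round, 37 mm in diameter; the body reaches to about 62 mm (straight-sided to at least 45 mm), the nozzle above it (16 mm wide at its foot) to 92 mm; about 0.06 kg. Origin: centre of its underside, z up its axis.
- cup_d: The widest and tallest of the four white plastic cups fixed in the spill tray, for the teal bottle: bore 64 mm in diameter below a flared mouth of 74 mm, rim 54 mm above the cup's underside. Origin: centre of its underside, 5 mm above the worktop, z up; the floor on which the bottle stands is 4 mm above the origin. The wall is 4 mm thick, the flare is the top 9 mm.
- cup_c: The second widest cup, for the white bottle with the blue cap: bore 58 mm, mouth 68 mm in diameter, rim 44 mm above its underside. Origin, floor, wall and flare as for cup_d. The cups stand two by two, 104 mm apart, in a square steel tray of 236 mm whose rim is 21 mm above the worktop.
- cup_b: The third widest cup, for the brown bottle: bore 52 mm, mouth 62 mm in diameter, rim 34 mm above its underside. Origin, floor, wall and flare as for cup_d. Which cup stands at which corner of the tray changes.
- cup_a: The narrowest and lowest cup, for the oiler with the red nozzle: bore 42 mm, mouth 52 mm in diameter, rim 26 mm above its underside. Origin, floor, wall and flare as for cup_d.
- jar_red: Clear sample jar with a red screw lid, 50 mm in diameter and 52 mm high, standing among the bottles; it is not a bottle and stays. Origin: centre of its underside.
- jar_blue: Clear sample jar with a blue screw lid, 44 mm in diameter and 60 mm high, standing among the bottles; it is not a bottle and stays. Origin: centre of its underside.

How it is judged:
By the outcome, as a careful person would: the job done as asked, in the order asked, and still so for the second after the job is handed in, with the robot touching nothing.
It also fails if it takes over 109 s, if anything falls off the work surface, if the arm or the gripper's body presses on something with over 40 N, if the wrist force passes 120 N, or if a joint passes its speed limit or range.

### The arm

A 7-joint arm with a two-finger parallel gripper is mounted at the origin on a cart in front of the work surface, level with it; the furniture and walls round the work are solid. World frame = base frame: x ahead of the robot, y to its left, z up, the work surface at z = 0. Lengths are in m, angles in rad, forces in N, time in s.
With the tool pointing down it reaches from about 0.4 to 0.875 m from the base axis. Payload 19.3 kg.
Tool frame: the origin (TCP) lies at the very end of the fingers, on their centre line; the grasp point (between the pads) lies 19 mm behind it; z points along the fingers, y is the line along which they close (so a half turn about z gives the same grasp; the last joint's range is limited). The gripper opens to 85 mm and grips with 20 to 120 N. Pads are 22 mm wide; open, the fingers measure 114 mm over their backs; the gripper's body (76 mm by 85 mm) begins 54 mm behind the grasp point. The pads swing forward as they close: fully open they stand 13 mm farther back than shut.
Start: joints at [1.05, 0.521, -0.036, 1.599, 0.021, 1.021, -0.113], TCP at [0.272, -0.563, 0.231] pointing down, gripper open.
Joint ranges: [-2.91, 2.91], [-0.3, 2.13], [-1.5, 1.42], [0.17, 2.43], [-1.26, 4.41], [0.16, 1.93], [-2.52, 2.52]. Speed limits (rad/s): [1.89, 1.89, 2.39, 2.39, 3.01, 3.01, 3.01].

### API

Orientations are given as [roll, pitch, yaw] about the fixed x, y, z axes, in that order (R = Rz(yaw) Ry(pitch) Rx(roll)).
In Python, from workcell import bot, grab_frame, calibration, job gives the robot as it stands.
- The arm moves only by the tool shift_gripper, called after ">>>" as a command line: name --argument value ..., lists and objects as JSON in quotes. Schema: {"type":"object","properties":{"plan":{"type":"array","items":{"type":"array","prefixItems":[{"type":"number"},{"type":"array","items":{"type":"number"},"minItems":3,"maxItems":3},{"type":"array","items":{"type":"number"},"minItems":3,"maxItems":3}],"minItems":3,"maxItems":3},"minItems":1,"maxItems":5},"grip_n":{"type":"number"},"only":{"type":"string"},"quiet":{"type":"boolean"},"lines":{"type":"string"}},"required":["plan"],"additionalProperties":false}. plan is a list of rows, 1 to 5 of them, each written [opening, [dx, dy, dz], [rx, ry, rz]]: the finger opening in m, then dx, dy, dz in fractions of the full range, 1 being 0.75 m, then a rotation vector rx, ry, rz in normalised numbers (1 is 180 degrees); each row is the pose to reach, as a shift and turn from the pose commanded when the call began, along the tool's axes at that moment; what a row does not reach only later rows make up. A row lasts 1/8 s, in which the tool goes at most 0.0625 m and 0.188 rad, less where a joint would pass 70% of its speed; a pose out of reach is approached as far as the arm can. The fingers move at their own pace and stop on an object; grip_n is the grip in N (left out, the last holds). Time passes only in rows, so rows that do not move let the fingers close. The tool returns the time, the measured TCP pose, the force, the opening and the grip force at its end. only (a regular expression) keeps the lines of the reply that match it, lines (a string "A,B") keeps lines A to B, and quiet returns only ok. A shift or turn number past 1, either way, is cut back to 1. Input that does not fit is refused with a message, and nothing moves.
- bot.observe(): the state, without advancing time (a new reading comes with each control period).
- grab_frame(name): name is "scene" or "top" or "wrist"; returns (picture, depth): 400x640x3 uint8, blue, green, red; 400x640 float32, m along the optical axis (not along the pixel's ray), 0 where there is no reading.
- calibration(name): a dict with "vfov" (degrees; the focal length in pixels is half the picture's height over the tangent of half this angle, whatever the lens; pixels are square), "cx", "cy" (the principal point, pixels), "eye" and "attitude" of the camera in the world. Camera axes: x right, y down, z forward; pixel columns grow to the right and rows downward; lengths in m; the calibration is good to about 2 mm. The wrist camera is an equidistant fisheye: a pixel r from the principal point sees the ray r / f radians off the axis. A picture is of the moment at which its call begins: read the wrist's pose just before it. calibration takes no time and is no camera call; for the wrist camera it gives the pose at the moment of the call.
- job.job_done(): hands the job in; it is judged then, once.
The state is a dict: "clock": time; "qpos": joint angles; "qd": joint speeds; "joint_efforts": joint torques, N m; "position": TCP position; "tool_rot": TCP orientation; "force": force on the tool from outside, world axes, zero at the start; "moment": the same for the moment, N m; "grip_width": finger opening in m; "finger_force": force on a finger pad.
Only numpy, scipy, OpenCV 4.12 (cv2) and the standard library are available. Lean on these libraries where they do the work, as an engineer would, in place of code of your own. Each camera call takes 0.05 s, during which the arm holds its last target. There are 200 camera calls.

## Working session

There is one attempt and no reset: what is moved stays moved. The work goes in short steps, Python scripts to look and compute and a tool call to move; the robot and the scene stay as the last step left them, time stands still between calls to the robot, and variables do not carry over. Pictures are saved under pics/ and viewed, at most 14 in all, crops included, and the job is handed in when it is done.

```bash
mkdir -p pics; ls
```

Run:
```python
from workcell import bot, grab_frame, calibration
import cv2
print(bot.observe())
for n in ("scene","top"):
    im,d=grab_frame(n); cv2.imwrite(f"pics/{n}0.png",im); print(n,calibration(n),(d>0).mean())
print(calibration("wrist"))
```

```text
pics
{'clock': 0.0, 'qpos': array([ 1.04978493,  0.52205143, -0.03632702,  1.59998785,  0.02119065,
        1.02108898, -0.11279839]), 'qd': array([ 0.00148942, -0.00077671,  0.0015008 ,  0.00126566,  0.00027243,
       -0.00010874,  0.00147468]), 'joint_efforts': array([ 1.84137796e-03, -9.27096248e+01,  1.98042780e+00, -3.69940639e+01,
        1.78422761e-02,  8.24717368e-03,  4.46626484e-05]), 'position': array([ 0.27213585, -0.56227654,  0.23070963]), 'tool_rot': array([-3.14044401e+00,  7.36202329e-05,  4.50797485e-01]), 'force': array([ 0.30546393, -0.36000665, -0.95047502]), 'moment': array([0.06112393, 0.03186399, 0.04677767]), 'finger_force': 0.0, 'grip_width': 0.08552416825141929}
scene {'vfov': 43.93777597875702, 'cx': 316.30808837874525, 'cy': 205.75693766907636, 'eye': array([0.10365126, 0.73697367, 1.01549725]), 'attitude': array([-2.41803816,  0.0158399 , -2.64232852])} 0.99596875
top {'vfov': 53.47725652706387, 'cx': 320.0954059846679, 'cy': 199.8630243940179, 'eye': array([ 0.39273047, -0.01221571,  1.25840527]), 'attitude': array([-3.0396408 ,  0.01922052, -1.58868193])} 0.99616015625
{'vfov': 65.70646984690485, 'cx': 317.5616097463217, 'cy': 202.14035532521967, 'eye': array([ 0.3368815 , -0.53173632,  0.37432086]), 'attitude': array([ 2.85451883e+00,  1.38754345e-03, -1.12031779e+00])}
```

View pics/top0.png

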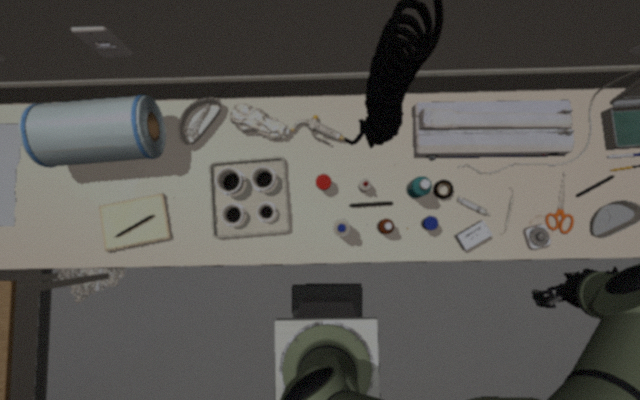

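View pics/scene0.png

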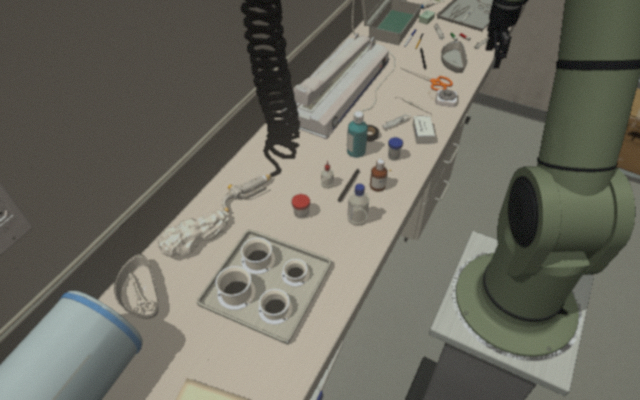

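Top view: the tray is at about (250,200), with the wide cups at the top and small ones below. Teal is at (420,187), white/blue cap at (343,229), brown at (386,227), oiler at (365,187), the red jar at (323,182) and the blue jar at (431,223). There is a black ring beside teal at (443,188), and a black hose hangs near (385,110).

Create h.py:
```python
import numpy as np, cv2
from scipy.spatial.transform import Rotation as Ro
from workcell import bot, grab_frame, calibration
def rays(c,uv,fish=False):
    uv=np.asarray(uv,float).reshape(-1,2); f=200/np.tan(np.radians(c["vfov"]/2))
    p=(uv-[c["cx"],c["cy"]])/f
    if fish:
        r=np.linalg.norm(p,axis=1,keepdims=True)+1e-9
        v=np.hstack([p/r*np.sin(r),np.cos(r)]); 
    else: v=np.hstack([p,np.ones((len(p),1))])
    return v@Ro.from_euler("xyz",c["attitude"]).as_matrix().T
def plane(c,uv,z,fish=False):
    v=rays(c,uv,fish); e=np.asarray(c["eye"]); return e+v*((z-e[2])/v[:,2])[:,None]
def cloud(c,d,fish=False):
    g=np.stack(np.meshgrid(np.arange(640),np.arange(400)),-1).reshape(-1,2)
    v=rays(c,g,fish)
    z=v@Ro.from_euler("xyz",c["attitude"]).as_matrix()[:,2]
    return (np.asarray(c["eye"])+v/z[:,None]*d.reshape(-1,1)).reshape(400,640,3)
```

Run:
```python
from h import *
for n in ("top","scene"):
    im,d=grab_frame(n);c=calibration(n);P=cloud(c,d);Z=P[...,2]
    np.savez(f"{n}.npz",im=im,P=P,d=d)
    X,Y=P[...,0],P[...,1]
    w=(X>.4)&(X<.75)&(Y>-.45)&(Y<.45)
    print(n,"table z",np.median(Z[w]))
    m=(w&(Z>.03)&(Z<.3)).astype(np.uint8)
    k,l,s,ce=cv2.connectedComponentsWithStats(m)
    for i in range(1,k):
        if s[i,4]>15:
            q=P[l==i];print(ce[i].round(1),s[i,4],"mean",q.mean(0).round(3),"min",q.min(0).round(3),"max",q.max(0).round(3))
    o=d>0; h=o&(Z>.15)&(X>.35)&(X<1.1)&(abs(Y)<.5)&(Z<.9)
    if h.any(): q=P[h];print("high",np.percentile(q,[1,10,50,90,99],axis=0).round(2).tolist())
im=np.load("top.npz")["im"]; cv2.imwrite("pics/topc.png",cv2.resize(im[150:255,200:480],(784,294),interpolation=cv2.INTER_CUBIC))
```

```text
top table z 0.003069202243527025
[381.6 126.2] 1094 mean [ 0.705 -0.167  0.178] min [ 0.677 -0.231  0.03 ] max [ 0.749 -0.114  0.3  ]
[443.5 134.5] 2552 mean [ 0.699 -0.362  0.098] min [ 0.636 -0.45   0.03 ] max [ 0.75  -0.285  0.17 ]
[269.5 130.3] 186 mean [0.742 0.165 0.038] min [0.728 0.113 0.03 ] max [0.75  0.253 0.048]
[227.1 178.6] 254 mean [0.588 0.294 0.053] min [0.545 0.249 0.03 ] max [0.624 0.328 0.064]
[261.8 176.3] 202 mean [0.594 0.188 0.046] min [0.554 0.149 0.031] max [0.626 0.222 0.055]
[323.5 181.3] 205 mean [ 0.574 -0.003  0.052] min [ 0.55  -0.026  0.042] max [0.597 0.021 0.058]
[419.7 186.1] 392 mean [ 0.546 -0.283  0.105] min [ 0.52  -0.318  0.033] max [ 0.576 -0.262  0.149]
[364.7 184.4] 121 mean [ 0.561 -0.128  0.055] min [ 0.546 -0.146  0.032] max [ 0.579 -0.112  0.089]
[231.1 213.5] 165 mean [0.481 0.285 0.036] min [0.448 0.248 0.03 ] max [0.514 0.316 0.043]
[262.3 205.1] 25 mean [0.506 0.189 0.032] min [0.488 0.165 0.03 ] max [0.515 0.206 0.038]
[430.4 222.5] 181 mean [ 0.441 -0.321  0.059] min [ 0.421 -0.344  0.03 ] max [ 0.461 -0.301  0.066]
[341.3 226.9] 
[... 1270 characters left out ...]
min [ 0.545 -0.025  0.03 ] max [0.594 0.028 0.058]
[208.  226.9] 364 mean [0.741 0.177 0.038] min [0.723 0.116 0.03 ] max [0.75  0.261 0.052]
[256.2 249. ] 389 mean [0.591 0.181 0.043] min [0.55  0.149 0.03 ] max [0.625 0.224 0.054]
[287.3 264.7] 35 mean [0.505 0.179 0.032] min [0.495 0.154 0.03 ] max [0.512 0.204 0.034]
[301.9 261.4] 18 mean [0.478 0.155 0.032] min [0.466 0.151 0.03 ] max [0.49  0.16  0.034]
[233.1 281.2] 611 mean [0.584 0.287 0.049] min [0.541 0.249 0.03 ] max [0.621 0.33  0.064]
[273.7 299.3] 279 mean [0.481 0.278 0.037] min [0.444 0.248 0.03 ] max [0.511 0.317 0.044]
high [[0.7, -0.36, 0.15], [0.88, -0.15, 0.2], [0.88, 0.22, 0.38], [0.88, 0.42, 0.56], [0.88, 0.49, 0.64]]
```

View pics/topc.png

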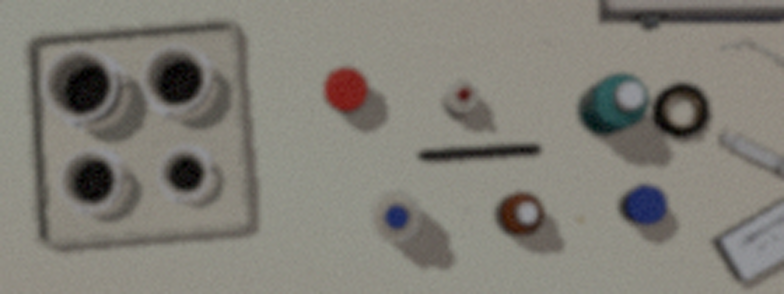

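The enlarged view confirms the cups: d upper left, c upper right, b lower left, a lower right. Next I'll measure accurately.

Run:
```python
from h import *
from scipy.optimize import least_squares
B={"teal":(.545,-.283,.145),"white":(.43,-.048,.128),"brown":(.43,-.184,.098),"oiler":(.558,-.126,.092),"jr":(.572,0,.052),"jb":(.438,-.32,.060)}
C={"d":(.585,.288,.059),"c":(.591,.186,.049),"b":(.481,.283,.039),"a":(.488,.182,.031)}
R={"d":(32,37,41),"c":(29,34,38),"b":(26,31,35),"a":(21,26,30)}
for n in("top","scene"):
    z=np.load(n+".npz");P=z["P"];c=calibration(n);X,Y,Z=P[...,0],P[...,1],P[...,2]-.003
    for k,(x,y,h) in B.items():
        m=(np.hypot(X-x,Y-y)<.05)&(Z>h-(.018 if k=="oiler" else .008))
        v,u=np.nonzero(m); print(n,k,len(u),plane(c,[[u.mean(),v.mean()]],h)[0].round(4)[:2], "zmax",Z[m].max().round(3))
        m=(np.hypot(X-x,Y-y)<.05)&(Z>.03)&(Z<.5*h)&(k!="x")
        q=P[m]
    for k,(x,y,h) in C.items():
        m=(np.hypot(X-x,Y-y)<.05)&(abs(Z-h)<.005)
        q=P[m]; r=R[k][1]/1000+.002
        s=least_squares(lambda p:np.hypot(q[:,0]-p[0],q[:,1]-p[1])-p[2],[x,y,r],loss="soft_l1",f_scale=.003)
        print(n,"cup",k,len(q),s.x.round(4))
    h=(X>.5)&(Y>-.26)&(Y<-.08)&(X<.86)&(Z>.16)
    for a in np.arange(.16,.9,.1):
        g=h&(Z>a)&(Z<a+.1)
        if g.sum()>5:print("hose",a.round(2),P[g].min(0).round(3),P[g].max(0).round(3))
```

```text
top teal 78 [ 0.5484 -0.2903] zmax 0.146
top white 56 [ 0.4305 -0.052 ] zmax 0.129
top brown 45 [ 0.4335 -0.1892] zmax 0.1
top oiler 7 [ 0.5612 -0.1283] zmax 0.086
top jr 193 [ 0.5745 -0.0025] zmax 0.055
top jb 167 [ 0.4413 -0.3229] zmax 0.063
top cup d 102 [0.5842 0.2886 0.0378]
top cup c 87 [0.5905 0.1846 0.035 ]
top cup b 71 [0.4804 0.2821 0.0321]
top cup a 73 [0.487  0.1779 0.0269]
hose 0.16 [ 0.692 -0.227  0.163] [ 0.744 -0.124  0.263]
hose 0.26 [ 0.694 -0.209  0.263] [ 0.754 -0.11   0.355]
hose 0.36 [ 0.697 -0.2    0.365] [ 0.789 -0.108  0.463]
hose 0.46 [ 0.698 -0.199  0.463] [ 0.792 -0.108  0.563]
hose 0.56 [ 0.7   -0.214  0.563] [ 0.795 -0.115  0.648]
scene teal 61 [ 0.5433 -0.2862] zmax 0.145
scene white 70 [ 0.4265 -0.0488] zmax 0.128
scene brown 44 [ 0.429  -0.1854] zmax 0.1
scene oiler 6 [ 0.5541 -0.1203] zmax 0.086
scene jr 221 [5.694e-01 4.000e-04] zmax 0.055
scene jb 130 [ 0.4366 -0.32  ] zmax 0.062
scene cup d 185 [0.5807 0.2899 0.0378]
scene cup c 140 [0.5868 0.1862 0.035 ]
scene cup b 162 [0.4768 0.2837 0.0318]
scene cup a 114 [0.4834 0.18   0.0269]
hose 0.16 [ 0.687 -0.223  0.163] [ 0.782 -0.119  0.262]
hose 0.26 [ 0.69  -0.204  0.263] [ 0.783 -0.108  0.363]
hose 0.36 [ 0.694 -0.198  0.364] [ 0.788 -0.105  0.463]
hose 0.46 [ 0.694 -0.194  0.463] [ 0.786 -0.103  0.509]
```

The manual's scale: shifts go in shares of 0.75 m and turns go in shares of 180 degrees. Converting my numbers, 0.15 m / 0.75 = 0.2, 0.12 m / 0.75 = 0.16, -0.94 rad / 3.1416 = -0.2992.

>>> shift_gripper --plan '[[0.085, [0.04, 0.04, 0], [0, 0, -0.0598]], [0.085, [0.08, 0.08, 0], [0, 0, -0.1197]], [0.085, [0.12, 0.12, 0], [0, 0, -0.1795]], [0.085, [0.16, 0.16, 0], [0, 0, -0.2394]], [0.085, [0.2, 0.2, 0], [0, 0, -0.2992]]]' --grip_n 40

```text
clock: 0.82
position: [0.4737, -0.6326, 0.2311]
tool_rot: [-3.141, -0.0, 1.394]
force: [-0.1, -0.3, -0.2]
grip_width: 0.0852
finger_force: 0.0
```

To row units: 0.28 m / 0.75 = 0.3733, 0.01 m / 0.75 = 0.0133, -0.177 rad / 3.1416 = -0.0563.

>>> shift_gripper --plan '[[0.085, [0.08, 0.0027, 0], [0, 0, -0.0318]], [0.085, [0.16, 0.0053, 0], [0, 0, -0.0563]], [0.085, [0.24, 0.008, 0], [0, 0, -0.0563]], [0.085, [0.32, 0.0107, 0], [0, 0, -0.0563]], [0.085, [0.3733, 0.0133, 0], [0, 0, -0.0563]]]'

```text
clock: 1.45
position: [0.5339, -0.3558, 0.2314]
tool_rot: [3.141, -0.0, 1.567]
force: [1.3, -0.8, 0.2]
grip_width: 0.085
finger_force: 0.0
```

Run:
```python
from h import *
c=calibration("wrist");im,d=grab_frame("wrist");cv2.imwrite("pics/w1.png",im);np.savez("w1.npz",im=im,d=d,c=c)
o=bot.observe();print(o["position"],o["tool_rot"],c)
```

```text
[ 0.53579309 -0.35075052  0.23168297] [ 3.14044651e+00 -2.76868234e-03  1.57157650e+00] {'vfov': 65.70646984690485, 'cx': 317.5616097463217, 'cy': 202.14035532521967, 'eye': array([ 0.53399696, -0.28451459,  0.37501536]), 'attitude': array([ 2.85547404e+00,  5.42920435e-05, -3.88730881e-03])}
```

View pics/w1.png

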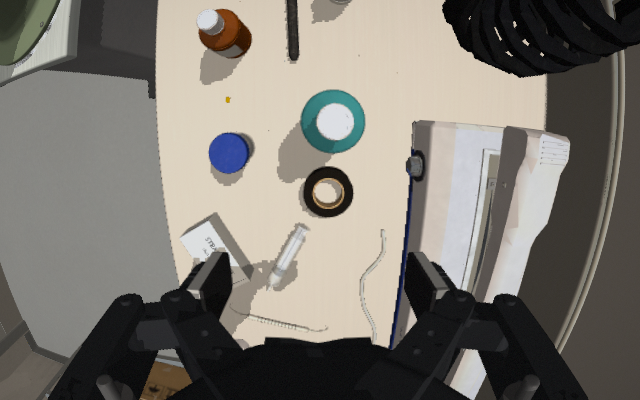

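Wrist view: the teal cap is centred at (336,122) with its body circle around it. The tape ring is at (328,192), toward −y, clear of an x-closing grasp. Brown is at (222,30) and the blue jar at (229,153).

Run:
```python
from h import *
z=np.load("w1.npz",allow_pickle=True);im=z["im"];c=z["c"].item()
hs=cv2.cvtColor(im,cv2.COLOR_BGR2HSV)
m=np.zeros((400,640),np.uint8);cv2.circle(m,(336,122),24,255,-1)
cap=m&cv2.inRange(hs,(0,0,150),(180,60,255))
k=max(cv2.findContours(cap,0,2)[0],key=cv2.contourArea)
e=cv2.minEnclosingCircle(k);print(e,plane(c,[e[0]],.145,True))
cv2.circle(m,(333,121),45,255,-1)
t=m&cv2.inRange(hs,(80,70,30),(100,255,255));k=max(cv2.findContours(t,0,2)[0],key=cv2.contourArea)
e=cv2.minEnclosingCircle(k);print(e,plane(c,[e[0]],.1,True))
print(bot.observe()["position"])
```

```text
((335.1659240722656, 121.26614379882812), 18.9139347076416) [[ 0.54690603 -0.2902495   0.145     ]]
((332.51983642578125, 121.06600189208984), 31.799983978271484) [[ 0.54710127 -0.29120572  0.1       ]]
[ 0.53579309 -0.35075052  0.23168297]
```

To row units: 0.1 m / 0.75 = 0.1333, 0.06 m / 0.75 = 0.08.

>>> shift_gripper --plan '[[0.085, [0.0667, 0.0133, 0], [0, 0, 0]], [0.085, [0.08, 0.0133, 0], [0, 0, 0]], [0.085, [0.08, 0.0133, 0.0667], [0, 0, 0]], [0.085, [0.08, 0.0133, 0.1333], [0, 0, 0]], [0.085, [0.08, 0.0133, 0.1333], [0, 0, 0]]]'

```text
clock: 2.12
position: [0.5417, -0.2985, 0.1285]
tool_rot: [-3.136, -0.002, 1.565]
force: [0.5, -0.3, -0.0]
grip_width: 0.0852
finger_force: 0.0
```

To row units: 0.0495 m / 0.75 = 0.066, 0.008 m / 0.75 = 0.0107.

>>> shift_gripper --plan '[[0.085, [0.0107, 0.0067, 0.0133], [0, 0, 0]], [0.085, [0.0107, 0.0067, 0.04], [0, 0, 0]], [0.085, [0.0107, 0.0067, 0.066], [0, 0, 0]], [0.085, [0.0107, 0.0067, 0.066], [0, 0, 0]]]'

```text
clock: 2.62
position: [0.5478, -0.2906, 0.0801]
tool_rot: [-3.139, -0.001, 1.565]
force: [0.9, 0.4, 0.5]
grip_width: 0.0848
finger_force: 0.0
```

>>> shift_gripper --plan '[[0.05, [0, 0, 0], [0, 0, 0]], [0.05, [0, 0, 0], [0, 0, 0]], [0.05, [0, 0, 0], [0, 0, 0]], [0.05, [0, 0, 0], [0, 0, 0]], [0.05, [0, 0, 0], [0, 0, 0]]]' --grip_n 40

```text
clock: 3.25
position: [0.549, -0.2911, 0.0828]
tool_rot: [3.14, 0.001, 1.565]
force: [-1.7, 0.6, 6.1]
grip_width: 0.0543
finger_force: 41.4
```

To row units: -0.03 m / 0.75 = -0.04, -0.015 m / 0.75 = -0.02.

>>> shift_gripper --plan '[[0.05, [0, 0, -0.0067], [0, 0, 0]], [0.05, [0, 0, -0.02], [0, 0, 0]], [0.05, [0, 0, -0.04], [0, 0, 0]], [0.05, [0, 0, -0.04], [0, 0, 0]]]' --grip_n 60

```text
clock: 3.75
position: [0.5494, -0.2912, 0.1135]
tool_rot: [3.139, 0.001, 1.565]
force: [0.1, 0.1, -4.0]
grip_width: 0.054
finger_force: 63.7
```

Run:
```python
from h import *
im,d=grab_frame("wrist");cv2.imwrite("pics/w2.png",im[60:400,140:500]);o=bot.observe();print(o["force"],o["moment"],o["position"],o["grip_width"])
im,d=grab_frame("scene");cv2.imwrite("pics/s2.png",cv2.resize(im[60:260,250:450],(600,600)))
```

```text
[-0.1142444  -0.35031445 -4.08902966] [ 0.03132314  0.02758967 -0.00034204] [ 0.54900096 -0.29099515  0.1125909 ] 0.05371660758097209
```

View pics/s2.png

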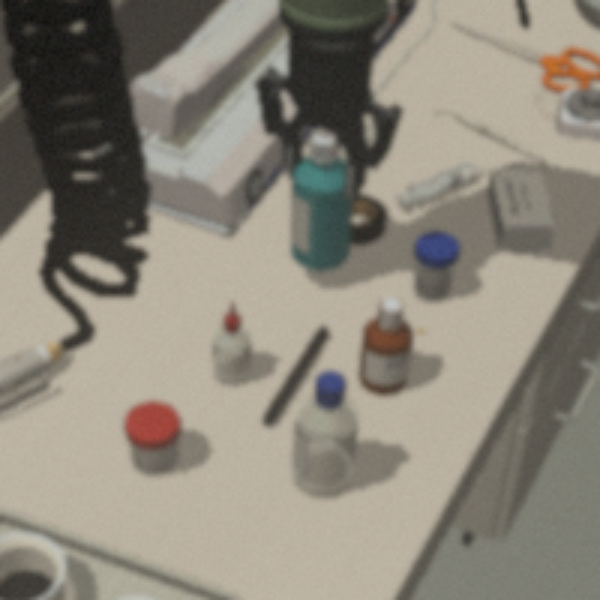

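The scene view shows the teal bottle lifted and upright in the gripper, with 4 N of weight. I'll raise it and carry it.

To row units: 0.13 m / 0.75 = 0.1733, -0.09 m / 0.75 = -0.12.

>>> shift_gripper --plan '[[0.05, [0, 0, -0.0533], [0, 0, 0]], [0.05, [0.0133, 0, -0.1067], [0, 0, 0]], [0.05, [0.0533, 0, -0.12], [0, 0, 0]], [0.05, [0.1067, 0, -0.12], [0, 0, 0]], [0.05, [0.1733, 0, -0.12], [0, 0, 0]]]'

```text
clock: 4.47
position: [0.549, -0.1602, 0.2015]
tool_rot: [-3.141, 0.0, 1.564]
force: [1.4, 1.5, -2.4]
grip_width: 0.0537
finger_force: 65.2
```

>>> shift_gripper --plan '[[0.05, [0.0667, 0, 0], [0, 0, 0]], [0.05, [0.1333, 0, 0], [0, 0, 0]], [0.05, [0.2, 0.0067, 0], [0, 0, 0]], [0.05, [0.2667, 0.0133, 0], [0, 0, 0]], [0.05, [0.3333, 0.0267, 0], [0, 0, 0]]]'

```text
clock: 5.1
position: [0.5705, 0.0905, 0.2015]
tool_rot: [-3.141, 0.0, 1.565]
force: [0.7, -0.0, -2.9]
grip_width: 0.0539
finger_force: 65.2
```

>>> shift_gripper --plan '[[0.05, [0.0667, 0.0067, 0], [0, 0, 0]], [0.05, [0.12, 0.0133, 0], [0, 0, 0]], [0.05, [0.1333, 0.0133, 0], [0, 0, 0]]]'

```text
clock: 5.48
position: [0.5807, 0.1921, 0.2012]
tool_rot: [-3.141, -0.001, 1.569]
force: [-1.0, -0.4, -3.0]
grip_width: 0.0537
finger_force: 65.2
```

Run:
```python
from h import *
c=calibration("wrist");im,d=grab_frame("wrist");cv2.imwrite("pics/w3.png",im);np.savez("w3.npz",im=im,d=d,c=c)
o=bot.observe();print(o["position"],o["tool_rot"],o["force"],c["eye"])
```

```text
[0.58067124 0.19177453 0.20120267] [-3.14058860e+00 -8.09418430e-04  1.56817559e+00] [-0.84711831  1.70460296 -3.56710879] [0.58087812 0.26329799 0.3447993 ]
```

View pics/w3.png

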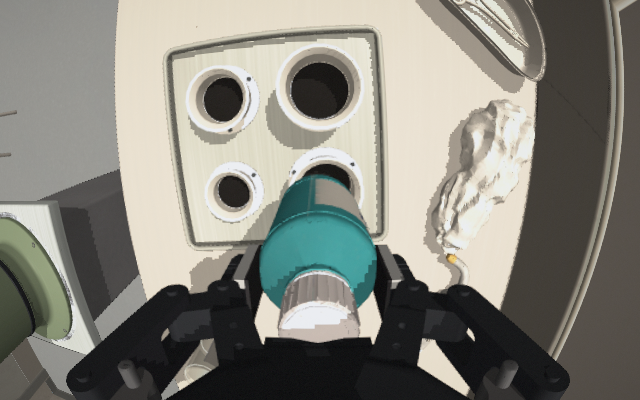

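Wrist view: teal is held upright. Cup d is at (320,88), cup b at (221,99), cup a at (234,192), and cup c is partly hidden at (328,180).

Add to h.py:
```python
from scipy.optimize import least_squares
C={"d":(.5825,.289,.059),"c":(.5887,.1855,.049),"b":(.4786,.283,.039),"a":(.485,.179,.031)}
RO={"d":.0378,"c":.035,"b":.032,"a":.0269}
def cups(c,d,fish=True):
    P=cloud(c,d,fish);X,Y,Z=P[...,0],P[...,1],P[...,2]
    m=(abs(X-.53)<.08)&(abs(Y-.235)<.08); 
    for k,(x,y,h) in C.items():
        m=(np.hypot(X-x,Y-y)<.05)&(abs(Z-h)<.005); q=P[m]
        if len(q)<40: continue
        s=least_squares(lambda p:np.hypot(q[:,0]-p[0],q[:,1]-p[1])-p[2],[x,y,RO[k]],loss="soft_l1",f_scale=.002)
        print("cup",k,len(q),s.x.round(4),"z",np.median(q[:,2]).round(4))
```

Run:
```python
from h import *
z=np.load("w3.npz",allow_pickle=True);c=z["c"].item();cups(c,z["d"])
P=cloud(c,z["d"],True)
print(P[360-1,0:1],P[60,240],P[230,220])
# cap circle centre from rays at cap top z
m=cv2.inRange(z["im"],(150,150,150),(255,255,255));print(P[322,318],P[200,318],P[250,318])
```

```text
cup d 2008 [0.5822 0.289  0.0368] z 0.0587
cup c 719 [0.5884 0.1848 0.0345] z 0.049
cup b 1219 [0.4791 0.2826 0.0309] z 0.0388
cup a 893 [0.4854 0.1793 0.026 ] z 0.0308
[[ 0.06267017 -0.05459431  0.16540981]] [0.49554745 0.3262825  0.0052245 ] [0.46121472 0.12844104 0.00525335]
[0.58077231 0.19780179 0.26257038] [0.58082492 0.22131831 0.1980869 ] [0.58079517 0.20882007 0.22912063]
```

To row units: 0.097 m / 0.75 = 0.1293, 0.0015 m / 0.75 = 0.002.

>>> shift_gripper --plan '[[0.05, [0.0667, 0.002, 0], [0, 0, 0]], [0.05, [0.12, 0.002, 0], [0, 0, 0]], [0.05, [0.1293, 0.002, 0], [0, 0, 0]], [0.05, [0.1293, 0.002, 0.0267], [0, 0, 0]], [0.05, [0.1293, 0.002, 0.0533], [0, 0, 0]]]'

```text
clock: 6.15
position: [0.5835, 0.2838, 0.1599]
tool_rot: [-3.141, 0.001, 1.563]
force: [0.5, -1.1, -3.6]
grip_width: 0.0541
finger_force: 65.2
```

To row units: 0.035 m / 0.75 = 0.0467, -0.001 m / 0.75 = -0.0013.

>>> shift_gripper --plan '[[0.05, [0.0067, -0.0013, 0], [0, 0, 0]], [0.05, [0.0067, -0.0013, 0.016], [0, 0, 0]], [0.05, [0.0067, -0.0013, 0.0333], [0, 0, 0]], [0.05, [0.0067, -0.0013, 0.0467], [0, 0, 0]]]'

```text
clock: 6.65
position: [0.5823, 0.2908, 0.1258]
tool_rot: [-3.141, 0.0, 1.565]
force: [0.1, 0.8, -3.4]
grip_width: 0.0537
finger_force: 65.2
```

To row units: 0.032 m / 0.75 = 0.0427, 0.028 m / 0.75 = 0.0373.

>>> shift_gripper --plan '[[0.05, [-0.0027, 0, 0.0133], [0, 0, 0]], [0.05, [-0.0027, 0, 0.0267], [0, 0, 0]], [0.05, [-0.0027, 0, 0.0373], [0, 0, 0]], [0.05, [-0.0027, 0, 0.0427], [0, 0, 0]], [0.05, [-0.0027, 0, 0.0427], [0, 0, 0]]]'

```text
clock: 7.28
position: [0.5823, 0.2891, 0.0946]
tool_rot: [-3.141, 0.0, 1.565]
force: [-0.4, -0.0, -2.9]
grip_width: 0.0537
finger_force: 65.2
```

To row units: 0.004 m / 0.75 = 0.0053, 0.002 m / 0.75 = 0.0027.

>>> shift_gripper --plan '[[0.05, [0, 0, 0.0027], [0, 0, 0]], [0.05, [0, 0, 0.0053], [0, 0, 0]], [0.05, [0, 0, 0.0053], [0, 0, 0]]]'

```text
clock: 7.65
position: [0.5827, 0.2895, 0.092]
tool_rot: [3.141, -0.001, 1.565]
force: [-3.5, -1.6, 11.9]
grip_width: 0.0541
finger_force: 66.7
```

To row units: -0.07 m / 0.75 = -0.0933, -0.03 m / 0.75 = -0.04.

>>> shift_gripper --plan '[[0.085, [0, 0, 0], [0, 0, 0]], [0.085, [0, 0, 0], [0, 0, 0]], [0.085, [0, 0, -0.0067], [0, 0, 0]], [0.085, [0, 0, -0.04], [0, 0, 0]], [0.085, [0, 0, -0.0933], [0, 0, 0]]]'

```text
clock: 8.28
position: [0.5819, 0.2888, 0.1609]
tool_rot: [-3.14, 0.001, 1.565]
force: [-0.5, 0.6, 1.4]
grip_width: 0.085
finger_force: 0.0
```

>>> shift_gripper --plan '[[0.085, [0, 0, -0.08], [0, 0, 0]], [0.085, [-0.0533, -0.0267, -0.1], [0, 0, 0]], [0.085, [-0.1333, -0.0533, -0.1], [0, 0, 0]], [0.085, [-0.2133, -0.08, -0.1], [0, 0, 0]], [0.085, [-0.2933, -0.1067, -0.1], [0, 0, 0]]]'

```text
clock: 8.9
position: [0.5011, 0.0698, 0.2362]
tool_rot: [3.141, 0.0, 1.565]
force: [1.0, 0.3, 0.1]
grip_width: 0.0849
finger_force: 0.0
```

>>> shift_gripper --plan '[[0.085, [-0.08, -0.0267, 0], [0, 0, 0]], [0.085, [-0.16, -0.0533, 0], [0, 0, 0]], [0.085, [-0.2, -0.08, 0], [0, 0, 0]], [0.085, [-0.2, -0.0933, 0], [0, 0, 0]]]'

```text
clock: 9.4
position: [0.4301, -0.0801, 0.2361]
tool_rot: [3.141, 0.001, 1.561]
force: [0.6, 0.8, 0.0]
grip_width: 0.0848
finger_force: 0.0
```

Run:
```python
from h import *
c=calibration("wrist");im,d=grab_frame("wrist");cv2.imwrite("pics/w4.png",im);np.savez("w4.npz",im=im,d=d,c=c)
o=bot.observe();print(o["position"],o["tool_rot"],o["force"],c["eye"])
```

```text
[ 0.42957479 -0.07859991  0.23614122] [-3.14155055e+00  3.97161718e-04  1.56336229e+00] [-0.22201245  0.28114905 -0.72426693] [ 0.43059453 -0.00866202  0.37962919]
```

View pics/w4.png

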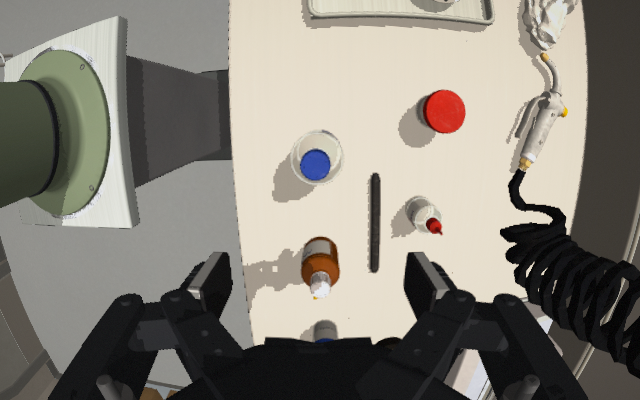

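Wrist view: white's blue cap is at (315,165), brown's cap at (320,284), the oiler's red nozzle tip at (435,229) and the red jar at (444,111). All are standing.

Run:
```python
from h import *
z=np.load("w4.npz",allow_pickle=True);c=z["c"].item();P=cloud(c,z["d"],True);im=z["im"]
hs=cv2.cvtColor(im,cv2.COLOR_BGR2HSV)
m=cv2.inRange(hs,(105,120,50),(130,255,255));m[:130]=0;m[200:]=0
k=max(cv2.findContours(m,0,2)[0],key=cv2.contourArea);e=cv2.minEnclosingCircle(k)
print("white",e,plane(c,[e[0]],.128,True).round(4))
X,Y,Z=P[...,0],P[...,1],P[...,2]
def fit(n,x,y,lo,hi,r):
    q=P[(np.hypot(X-x,Y-y)<.045)&(Z>lo)&(Z<hi)]
    s=least_squares(lambda p:np.hypot(q[:,0]-p[0],q[:,1]-p[1])-r,[x,y],loss="soft_l1",f_scale=.002);print(n,len(q),s.x.round(4))
fit("white",.4285,-.0505,.02,.08,.0265);fit("brown",.431,-.187,.015,.055,.0235);fit("oiler",.557,-.124,.015,.045,.0185)
q=P[(np.hypot(X-.43,Y+.187)<.045)&(Z>.093)];print("brown cap",len(q),q.mean(0).round(4))
q=P[(np.hypot(X-.557,Y+.124)<.045)&(Z>.08)];print("nozzle",len(q),q.mean(0).round(4))
```

```text
white ((315.1278991699219, 164.35787963867188), 15.212968826293945) [[ 0.4282 -0.0506  0.128 ]]
white 64 [ 0.4307 -0.054 ]
brown 487 [ 0.4313 -0.1895]
oiler 287 [ 0.5611 -0.1301]
brown cap 310 [ 0.4314 -0.1868  0.0977]
nozzle 35 [ 0.5596 -0.1285  0.0868]
```

To row units: 0.165 m / 0.75 = 0.22, -0.001 m / 0.75 = -0.0013.

>>> shift_gripper --plan '[[0.085, [0.0373, -0.0013, 0], [0, 0, 0]], [0.085, [0.0373, -0.0013, 0.0667], [0, 0, 0]], [0.085, [0.0373, -0.0013, 0.1333], [0, 0, 0]], [0.085, [0.0373, -0.0013, 0.2], [0, 0, 0]], [0.085, [0.0373, -0.0013, 0.22], [0, 0, 0]]]'

```text
clock: 10.07
position: [0.4295, -0.0483, 0.0684]
tool_rot: [-3.138, -0.001, 1.568]
force: [0.0, 0.5, 1.1]
grip_width: 0.0849
finger_force: 0.0
```

To row units: 0.01 m / 0.75 = 0.0133, 0.005 m / 0.75 = 0.0067.

>>> shift_gripper --plan '[[0.085, [0, 0, 0.0067], [0, 0, 0]], [0.085, [0, 0, 0.0133], [0, 0, 0]]]'

```text
clock: 10.32
position: [0.4309, -0.0494, 0.0612]
tool_rot: [3.14, -0.0, 1.566]
force: [0.4, -1.1, 0.1]
grip_width: 0.0848
finger_force: 0.0
```

To row units: -0.002 m / 0.75 = -0.0027.

>>> shift_gripper --plan '[[0.085, [-0.0027, -0.0027, 0], [0, 0, 0]], [0.044, [-0.0027, -0.0027, 0], [0, 0, 0]], [0.044, [-0.0027, -0.0027, 0], [0, 0, 0]], [0.044, [-0.0027, -0.0027, 0], [0, 0, 0]], [0.044, [-0.0027, -0.0027, 0], [0, 0, 0]]]' --grip_n 45

```text
clock: 10.95
position: [0.4287, -0.0521, 0.0615]
tool_rot: [3.14, 0.0, 1.565]
force: [-1.7, 0.5, 15.2]
grip_width: 0.0509
finger_force: 43.9
```

>>> shift_gripper --plan '[[0.044, [0, 0, 0], [0, 0, 0]], [0.044, [0, 0, -0.0133], [0, 0, 0]], [0.044, [0, 0, -0.0333], [0, 0, 0]], [0.044, [0, 0, -0.0333], [0, 0, 0]]]'

```text
clock: 11.45
position: [0.4288, -0.0522, 0.0868]
tool_rot: [3.14, 0.0, 1.565]
force: [0.0, -0.9, -1.0]
grip_width: 0.0503
finger_force: 47.3
```

To row units: 0.13 m / 0.75 = 0.1733, 0.07 m / 0.75 = 0.0933.

>>> shift_gripper --plan '[[0.044, [0, 0, -0.0533], [0, 0, 0]], [0.044, [0.0133, 0.0133, -0.1067], [0, 0, 0]], [0.044, [0.0667, 0.0533, -0.1333], [0, 0, 0]], [0.044, [0.12, 0.0933, -0.1333], [0, 0, 0]], [0.044, [0.1733, 0.1333, -0.1333], [0, 0, 0]]]'

```text
clock: 12.08
position: [0.5298, 0.0785, 0.1857]
tool_rot: [3.141, 0.0, 1.565]
force: [0.1, -1.1, -1.2]
grip_width: 0.0501
finger_force: 47.9
```

>>> shift_gripper --plan '[[0.044, [0.0533, 0.04, 0], [0, 0, 0]], [0.044, [0.1067, 0.0667, 0], [0, 0, 0]], [0.044, [0.1333, 0.08, 0], [0, 0, 0]], [0.044, [0.1427, 0.08, 0], [0, 0, 0]], [0.044, [0.1427, 0.08, 0], [0, 0, 0]]]'

```text
clock: 12.7
position: [0.589, 0.1837, 0.1853]
tool_rot: [-3.141, 0.001, 1.565]
force: [0.1, -0.3, -1.4]
grip_width: 0.0505
finger_force: 47.9
```

To row units: 0.085 m / 0.75 = 0.1133, 0.075 m / 0.75 = 0.1.

>>> shift_gripper --plan '[[0.044, [0, -0.0007, 0.0533], [0, 0, 0]], [0.044, [0, -0.0007, 0.0867], [0, 0, 0]], [0.044, [0, -0.0007, 0.1], [0, 0, 0]], [0.044, [0, -0.0007, 0.1133], [0, 0, 0]], [0.044, [0, -0.0007, 0.1133], [0, 0, 0]]]'

```text
clock: 13.32
position: [0.589, 0.1841, 0.101]
tool_rot: [3.141, -0.0, 1.565]
force: [-0.0, 0.6, -0.6]
grip_width: 0.0502
finger_force: 47.9
```

To row units: 0.027 m / 0.75 = 0.036, 0.024 m / 0.75 = 0.032.

>>> shift_gripper --plan '[[0.044, [0, 0, 0.0107], [0, 0, 0]], [0.044, [0, 0, 0.0213], [0, 0, 0]], [0.044, [0, 0, 0.032], [0, 0, 0]], [0.044, [0, 0, 0.036], [0, 0, 0]], [0.044, [0, 0, 0.036], [0, 0, 0]]]'

```text
clock: 13.95
position: [0.5888, 0.1841, 0.0739]
tool_rot: [-3.141, -0.0, 1.565]
force: [-2.9, 2.6, -3.5]
grip_width: 0.0504
finger_force: 50.3
```

To row units: 0.0035 m / 0.75 = 0.0047, 0.002 m / 0.75 = 0.0027.

>>> shift_gripper --plan '[[0.044, [0, 0, 0.0027], [0, 0, 0]], [0.044, [0, 0, 0.0047], [0, 0, 0]], [0.044, [0, 0, 0.0047], [0, 0, 0]]]'

```text
clock: 14.32
position: [0.5889, 0.1845, 0.0709]
tool_rot: [3.141, -0.0, 1.565]
force: [-5.6, 2.3, 3.4]
grip_width: 0.0504
finger_force: 51.0
```

To row units: -0.09 m / 0.75 = -0.12, -0.04 m / 0.75 = -0.0533.

>>> shift_gripper --plan '[[0.085, [0, 0, 0], [0, 0, 0]], [0.085, [0, 0, 0], [0, 0, 0]], [0.085, [0, 0, -0.0067], [0, 0, 0]], [0.085, [0, 0, -0.0533], [0, 0, 0]], [0.085, [0, 0, -0.12], [0, 0, 0]]]'

```text
clock: 14.95
position: [0.5885, 0.1838, 0.1608]
tool_rot: [-3.14, 0.001, 1.565]
force: [1.5, 0.0, 0.9]
grip_width: 0.0851
finger_force: 0.0
```

>>> shift_gripper --plan '[[0.085, [0, 0, -0.0533], [0, 0, 0]], [0.085, [-0.0667, -0.04, -0.0667], [0, 0, 0]], [0.085, [-0.1333, -0.08, -0.0667], [0, 0, 0]], [0.085, [-0.2, -0.12, -0.0667], [0, 0, 0]], [0.085, [-0.2667, -0.16, -0.0667], [0, 0, 0]]]'

```text
clock: 15.58
position: [0.467, -0.0168, 0.2108]
tool_rot: [3.141, 0.0, 1.565]
force: [0.2, -1.1, -0.5]
grip_width: 0.0851
finger_force: 0.0
```

>>> shift_gripper --plan '[[0.085, [-0.0733, -0.0267, 0], [0, 0, 0]], [0.085, [-0.1467, -0.0507, 0], [0, 0, 0]], [0.085, [-0.2, -0.0507, 0], [0, 0, 0]], [0.085, [-0.2293, -0.0507, 0], [0, 0, 0]], [0.085, [-0.2293, -0.0507, 0], [0, 0, 0]]]'

```text
clock: 16.2
position: [0.4288, -0.1885, 0.2106]
tool_rot: [3.141, 0.0, 1.563]
force: [0.5, 0.3, 0.1]
grip_width: 0.085
finger_force: 0.0
```

Run:
```python
from h import *
im,d=grab_frame("scene");cv2.imwrite("pics/s5.png",cv2.resize(im[140:350,180:440],(780,630))[:600]);print(bot.observe()["position"])
im,d=grab_frame("top");c=calibration("top");P=cloud(c,d);X,Y,Z=P[...,0],P[...,1],P[...,2]
for k,x,y,r in(("d",.582,.289,.145+.009),("c",.588,.185,.137)):
    m=(np.hypot(X-x,Y-y)<.05)&(Z>r-.01);print(k,m.sum(),P[m].mean(0).round(4),P[m].max(0)[2]-.003,r)
```

```text
[ 0.42893718 -0.18725158  0.21054607]
d 82 [0.5814 0.2882 0.153 ] 0.15705939626884036 0.154
c 64 [0.5888 0.1849 0.1356] 0.13877762715050979 0.137
```

View pics/s5.png

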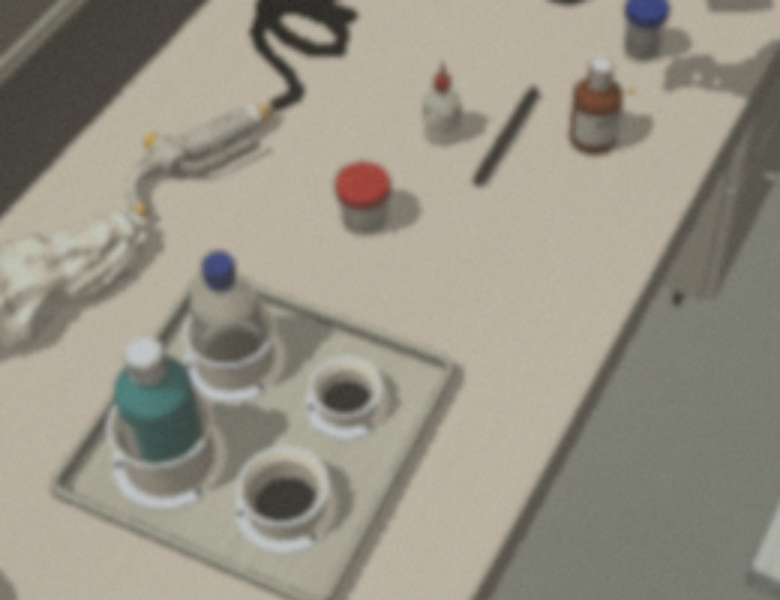

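Teal and white stand upright in cups d and c (lower left of the view), and both cap heights match fully seated. Brown next.

To row units: 0.176 m / 0.75 = 0.2347, 0.002 m / 0.75 = 0.0027.

>>> shift_gripper --plan '[[0.085, [-0.0013, 0.0027, 0.0667], [0, 0, 0]], [0.085, [-0.0013, 0.0027, 0.1333], [0, 0, 0]], [0.085, [-0.0013, 0.0027, 0.1933], [0, 0, 0]], [0.085, [-0.0013, 0.0027, 0.22], [0, 0, 0]], [0.085, [-0.0013, 0.0027, 0.2347], [0, 0, 0]]]'

```text
clock: 16.92
position: [0.431, -0.1869, 0.0335]
tool_rot: [-3.141, -0.001, 1.567]
force: [-0.1, 0.6, 0.7]
grip_width: 0.0851
finger_force: 0.0
```

>>> shift_gripper --plan '[[0.085, [0, 0, 0], [0, 0, 0]]]'

```text
clock: 17.05
position: [0.4311, -0.1874, 0.0343]
tool_rot: [-3.141, -0.0, 1.566]
force: [0.3, -0.3, 0.6]
grip_width: 0.0851
finger_force: 0.0
```

>>> shift_gripper --plan '[[0.038, [0, 0, 0], [0, 0, 0]], [0.038, [0, 0, 0], [0, 0, 0]], [0.038, [0, 0, 0], [0, 0, 0]], [0.038, [0, 0, 0], [0, 0, 0]], [0.038, [0, 0, 0], [0, 0, 0]]]' --grip_n 35

```text
clock: 17.68
position: [0.4313, -0.1882, 0.0351]
tool_rot: [3.141, 0.001, 1.565]
force: [-1.3, 1.0, 11.6]
grip_width: 0.0445
finger_force: 33.8
```

>>> shift_gripper --plan '[[0.038, [0, 0, -0.0133], [0, 0, 0]], [0.038, [0, 0, -0.04], [0, 0, 0]], [0.038, [0, 0, -0.0933], [0, 0, 0]], [0.038, [0, 0, -0.1333], [0, 0, 0]], [0.038, [0, 0, -0.1333], [0, 0, 0]]]'

```text
clock: 18.3
position: [0.4319, -0.1886, 0.1366]
tool_rot: [3.138, 0.002, 1.565]
force: [0.3, -0.6, -1.9]
grip_width: 0.0439
finger_force: 36.3
```

To row units: 0.23 m / 0.75 = 0.3067, 0.18 m / 0.75 = 0.24.

>>> shift_gripper --plan '[[0.038, [0.04, 0.0067, 0], [0, 0, 0]], [0.038, [0.1067, 0.0133, 0], [0, 0, 0]], [0.038, [0.1733, 0.02, 0], [0, 0, 0]], [0.038, [0.24, 0.0267, 0], [0, 0, 0]], [0.038, [0.3067, 0.0267, 0], [0, 0, 0]]]'

```text
clock: 18.92
position: [0.452, 0.0434, 0.1339]
tool_rot: [-3.141, -0.0, 1.565]
force: [1.3, -0.5, -1.5]
grip_width: 0.0442
finger_force: 36.3
```

>>> shift_gripper --plan '[[0.038, [0.0667, 0.0133, 0], [0, 0, 0]], [0.038, [0.1333, 0.0267, 0], [0, 0, 0]], [0.038, [0.2, 0.0333, 0], [0, 0, 0]], [0.038, [0.24, 0.0333, 0], [0, 0, 0]], [0.038, [0.24, 0.0333, 0], [0, 0, 0]]]'

```text
clock: 19.55
position: [0.4774, 0.2241, 0.1336]
tool_rot: [-3.141, -0.001, 1.569]
force: [0.2, -0.6, -1.0]
grip_width: 0.044
finger_force: 36.3
```

To row units: 0.0585 m / 0.75 = 0.078, 0.0015 m / 0.75 = 0.002.

>>> shift_gripper --plan '[[0.038, [0.0533, 0.002, 0], [0, 0, 0]], [0.038, [0.078, 0.002, 0], [0, 0, 0]], [0.038, [0.078, 0.002, 0.0267], [0, 0, 0]], [0.038, [0.078, 0.002, 0.0667], [0, 0, 0]], [0.038, [0.078, 0.002, 0.0733], [0, 0, 0]]]'

```text
clock: 20.18
position: [0.4792, 0.2788, 0.0777]
tool_rot: [-3.139, 0.002, 1.565]
force: [-0.0, 0.5, 0.5]
grip_width: 0.044
finger_force: 36.3
```

>>> shift_gripper --plan '[[0.038, [0, 0, 0], [0, 0, 0]]]'

```text
clock: 20.3
position: [0.4801, 0.2798, 0.0795]
tool_rot: [-3.141, 0.0, 1.565]
force: [0.6, 0.3, -0.9]
grip_width: 0.0442
finger_force: 36.3
```

To row units: 0.033 m / 0.75 = 0.044, 0.003 m / 0.75 = 0.004.

>>> shift_gripper --plan '[[0.038, [0.004, -0.0013, 0], [0, 0, 0]], [0.038, [0.004, -0.0013, 0.0133], [0, 0, 0]], [0.038, [0.004, -0.0013, 0.0267], [0, 0, 0]], [0.038, [0.004, -0.0013, 0.04], [0, 0, 0]], [0.038, [0.004, -0.0013, 0.044], [0, 0, 0]]]'

```text
clock: 20.92
position: [0.4787, 0.283, 0.0453]
tool_rot: [-3.141, 0.001, 1.565]
force: [0.5, -0.1, -1.8]
grip_width: 0.0442
finger_force: 36.3
```

>>> shift_gripper --plan '[[0.038, [0, 0, 0.0013], [0, 0, 0]], [0.038, [0, 0, 0.0027], [0, 0, 0]]]'

```text
clock: 21.18
position: [0.4792, 0.2833, 0.0445]
tool_rot: [3.141, -0.0, 1.565]
force: [0.0, 0.2, -1.4]
grip_width: 0.0442
finger_force: 36.3
```

To row units: 0.0015 m / 0.75 = 0.002.

>>> shift_gripper --plan '[[0.038, [0, 0, 0.002], [0, 0, 0]], [0.038, [0, 0, 0.002], [0, 0, 0]]]'

```text
clock: 21.42
position: [0.4793, 0.2836, 0.0441]
tool_rot: [3.141, -0.0, 1.565]
force: [-5.9, -3.0, 21.8]
grip_width: 0.0441
finger_force: 38.8
```

The manual's scale: shifts go in shares of 0.75 m and turns go in shares of 180 degrees. Converting my numbers, -0.12 m / 0.75 = -0.16, -0.06 m / 0.75 = -0.08.

>>> shift_gripper --plan '[[0.065, [0, 0, 0], [0, 0, 0]], [0.065, [0, 0, 0], [0, 0, 0]], [0.065, [0, 0, -0.0133], [0, 0, 0]], [0.065, [0, 0, -0.08], [0, 0, 0]], [0.065, [0, 0, -0.16], [0, 0, 0]]]'

```text
clock: 22.05
position: [0.4785, 0.283, 0.1642]
tool_rot: [-3.14, 0.001, 1.566]
force: [0.3, 0.2, 1.0]
grip_width: 0.0652
finger_force: 0.0
```

>>> shift_gripper --plan '[[0.085, [-0.0267, 0, -0.06], [0, 0, 0]], [0.085, [-0.0933, 0, -0.06], [0, 0, 0]], [0.085, [-0.1733, 0.0267, -0.06], [0, 0, 0]], [0.085, [-0.2533, 0.04, -0.06], [0, 0, 0]], [0.085, [-0.3333, 0.0667, -0.06], [0, 0, 0]]]'

```text
clock: 22.68
position: [0.5274, 0.0317, 0.2087]
tool_rot: [3.141, -0.0, 1.566]
force: [1.5, 1.1, -0.5]
grip_width: 0.0848
finger_force: 0.0
```

>>> shift_gripper --plan '[[0.085, [-0.0733, 0.0133, 0], [0, 0, 0]], [0.085, [-0.1067, 0.0267, 0], [0, 0, 0]], [0.085, [-0.1067, 0.0267, 0], [0, 0, 0]]]'

```text
clock: 23.05
position: [0.5472, -0.0486, 0.2082]
tool_rot: [3.141, 0.0, 1.562]
force: [0.5, 1.3, -0.1]
grip_width: 0.0849
finger_force: 0.0
```

Run:
```python
from h import *
c=calibration("wrist");im,d=grab_frame("wrist");o=bot.observe();print(o["position"])
P=cloud(c,d,True);X,Y,Z=P[...,0],P[...,1],P[...,2]
for r in (.05,.03):
  pass
m=(np.hypot(X-.56,Y+.129)<.035)&(Z>.015)&(Z<.045);q=P[m]
s=least_squares(lambda p:np.hypot(q[:,0]-p[0],q[:,1]-p[1])-.0185,[.56,-.129],loss="soft_l1",f_scale=.002);print(len(q),s.x)
for a in (.065,.075,.083):
  q=P[(np.hypot(X-.56,Y+.129)<.035)&(Z>a)];print(a,len(q),q.mean(0))
im,d=grab_frame("top");c=calibration("top");P=cloud(c,d);X,Y,Z=P[...,0],P[...,1],P[...,2]
m=(np.hypot(X-.479,Y-.283)<.05)&(Z>.097);print("brown",P[m].mean(0).round(4),P[m].max(0)[2]-.003,"expect .107")
```

```text
[ 0.54695941 -0.04689619  0.20815582]
327 [ 0.5609056  -0.13024633]
0.065 234 [ 0.56050473 -0.12671804  0.0753437 ]
0.075 102 [ 0.56033362 -0.12800842  0.08033499]
0.083 30 [ 0.56049987 -0.12844353  0.08829264]
brown [0.48   0.2817 0.1059] 0.10848853413199377 expect .107
```

To row units: 0.1 m / 0.75 = 0.1333, -0.0815 m / 0.75 = -0.1087.

>>> shift_gripper --plan '[[0.085, [-0.0667, 0.0133, 0], [0, 0, 0]], [0.085, [-0.1087, 0.018, 0], [0, 0, 0]], [0.085, [-0.1087, 0.018, 0], [0, 0, 0]], [0.085, [-0.1087, 0.018, 0.0667], [0, 0, 0]], [0.085, [-0.1087, 0.018, 0.1333], [0, 0, 0]]]'

```text
clock: 23.78
position: [0.5604, -0.1261, 0.1073]
tool_rot: [3.14, -0.001, 1.567]
force: [1.2, -0.8, -0.6]
grip_width: 0.0852
finger_force: 0.0
```

>>> shift_gripper --plan '[[0.085, [0, 0, 0], [0, 0, 0]]]'

```text
clock: 23.9
position: [0.5583, -0.1258, 0.1056]
tool_rot: [-3.136, -0.002, 1.568]
force: [0.3, 0.2, 1.2]
grip_width: 0.085
finger_force: 0.0
```

To row units: 0.083 m / 0.75 = 0.1107, 0.077 m / 0.75 = 0.1027.

>>> shift_gripper --plan '[[0.085, [-0.004, 0.0027, 0.04], [0, 0, 0]], [0.085, [-0.004, 0.0027, 0.08], [0, 0, 0]], [0.085, [-0.004, 0.0027, 0.1027], [0, 0, 0]], [0.085, [-0.004, 0.0027, 0.1107], [0, 0, 0]], [0.085, [-0.004, 0.0027, 0.1107], [0, 0, 0]]]'

```text
clock: 24.52
position: [0.5625, -0.1309, 0.0256]
tool_rot: [3.141, 0.0, 1.565]
force: [-0.7, 0.7, -0.5]
grip_width: 0.0849
finger_force: 0.0
```

To row units: -0.002 m / 0.75 = -0.0027.

>>> shift_gripper --plan '[[0.085, [0.0027, -0.0027, 0.0027], [0, 0, 0]], [0.028, [0.0027, -0.0027, 0.0027], [0, 0, 0]], [0.028, [0.0027, -0.0027, 0.0027], [0, 0, 0]], [0.028, [0.0027, -0.0027, 0.0027], [0, 0, 0]], [0.028, [0.0027, -0.0027, 0.0027], [0, 0, 0]]]' --grip_n 30

```text
clock: 25.15
position: [0.5603, -0.1291, 0.0232]
tool_rot: [3.141, 0.0, 1.565]
force: [-1.1, 1.1, 4.8]
grip_width: 0.0346
finger_force: 29.4
```

>>> shift_gripper --plan '[[0.028, [0, 0, 0], [0, 0, 0]], [0.028, [0, 0, -0.0133], [0, 0, 0]], [0.028, [0, 0, -0.0533], [0, 0, 0]], [0.028, [0, 0, -0.1067], [0, 0, 0]], [0.028, [0, 0, -0.1333], [0, 0, 0]]]'

```text
clock: 25.78
position: [0.5607, -0.1291, 0.1254]
tool_rot: [3.139, 0.0, 1.565]
force: [-0.5, 0.1, -1.0]
grip_width: 0.0343
finger_force: 30.0
```

To row units: 0.23 m / 0.75 = 0.3067, 0.18 m / 0.75 = 0.24.

>>> shift_gripper --plan '[[0.028, [0.04, -0.0133, 0], [0, 0, 0]], [0.028, [0.1067, -0.04, 0], [0, 0, 0]], [0.028, [0.1733, -0.0667, 0], [0, 0, 0]], [0.028, [0.24, -0.0933, 0], [0, 0, 0]], [0.028, [0.3067, -0.1, 0], [0, 0, 0]]]'

```text
clock: 26.4
position: [0.4853, 0.1027, 0.1236]
tool_rot: [3.141, 0.0, 1.565]
force: [0.4, 0.2, -0.2]
grip_width: 0.0341
finger_force: 30.0
```

>>> shift_gripper --plan '[[0.028, [0.0667, 0, 0], [0, 0, 0]], [0.028, [0.1047, 0, 0], [0, 0, 0]], [0.028, [0.1047, 0, 0], [0, 0, 0]], [0.028, [0.1047, 0, 0.04], [0, 0, 0]], [0.028, [0.1047, 0, 0.0667], [0, 0, 0]]]'

```text
clock: 27.02
position: [0.4867, 0.1787, 0.0723]
tool_rot: [-3.141, 0.001, 1.564]
force: [0.3, 1.0, -0.8]
grip_width: 0.0347
finger_force: 30.0
```

>>> shift_gripper --plan '[[0.028, [0, 0, 0], [0, 0, 0]]]'

```text
clock: 27.15
position: [0.4862, 0.1787, 0.0722]
tool_rot: [-3.14, 0.001, 1.564]
force: [1.3, 0.2, -1.4]
grip_width: 0.0346
finger_force: 30.0
```

To row units: 0.038 m / 0.75 = 0.0507, -0.001 m / 0.75 = -0.0013.

>>> shift_gripper --plan '[[0.028, [0.0007, -0.0013, 0.016], [0, 0, 0]], [0.028, [0.0007, -0.0013, 0.0293], [0, 0, 0]], [0.028, [0.0007, -0.0013, 0.04], [0, 0, 0]], [0.028, [0.0007, -0.0013, 0.0493], [0, 0, 0]], [0.028, [0.0007, -0.0013, 0.0507], [0, 0, 0]]]'

```text
clock: 27.78
position: [0.4856, 0.1804, 0.0343]
tool_rot: [-3.141, 0.0, 1.565]
force: [0.2, 0.0, -0.5]
grip_width: 0.0345
finger_force: 30.0
```

>>> shift_gripper --plan '[[0.028, [0, 0, 0.0013], [0, 0, 0]], [0.028, [0, 0, 0.002], [0, 0, 0]]]'

```text
clock: 28.02
position: [0.4859, 0.1804, 0.0335]
tool_rot: [3.141, -0.0, 1.565]
force: [-0.2, -0.4, -0.7]
grip_width: 0.0344
finger_force: 30.0
```

To row units: 0.0015 m / 0.75 = 0.002, 0.001 m / 0.75 = 0.0013.

>>> shift_gripper --plan '[[0.028, [0, 0, 0.0013], [0, 0, 0]], [0.028, [0, 0, 0.002], [0, 0, 0]]]'

```text
clock: 28.28
position: [0.4859, 0.1805, 0.032]
tool_rot: [3.141, -0.0, 1.565]
force: [-2.1, -1.0, 14.0]
grip_width: 0.0344
finger_force: 31.2
```

Seated (14 N contact). I'll open partway to release, rise and retreat.

To row units: -0.12 m / 0.75 = -0.16, -0.06 m / 0.75 = -0.08.

>>> shift_gripper --plan '[[0.055, [0, 0, 0], [0, 0, 0]], [0.055, [0, 0, 0], [0, 0, 0]], [0.055, [0, 0, -0.0133], [0, 0, 0]], [0.055, [0, 0, -0.08], [0, 0, 0]], [0.055, [0, 0, -0.16], [0, 0, 0]]]'

```text
clock: 28.9
position: [0.4851, 0.1802, 0.1533]
tool_rot: [-3.14, 0.0, 1.566]
force: [1.4, -0.1, 0.0]
grip_width: 0.0546
finger_force: 0.0
```

>>> shift_gripper --plan '[[0.085, [0, 0, -0.0667], [0, 0, 0]], [0.085, [-0.0667, 0, -0.1067], [0, 0, 0]], [0.085, [-0.1333, 0, -0.1067], [0, 0, 0]], [0.085, [-0.2, 0, -0.1067], [0, 0, 0]], [0.085, [-0.2, 0, -0.1067], [0, 0, 0]]]'

```text
clock: 29.52
position: [0.4847, 0.0267, 0.2325]
tool_rot: [3.141, 0.001, 1.56]
force: [-0.9, 0.4, -0.9]
grip_width: 0.0848
finger_force: 0.0
```

Run:
```python
from h import *
im,d=grab_frame("scene");cv2.imwrite("pics/s6.png",cv2.resize(im[100:350,160:440],(672,600)))
im,d=grab_frame("top");c=calibration("top");P=cloud(c,d);X,Y,Z=P[...,0],P[...,1],P[...,2]-.003
for k,x,y,h in(("d",.582,.289,.154),("c",.588,.185,.137),("b",.479,.283,.107),("a",.485,.179,.101),("jr",.5725,-.001,.052),("jb",.439,-.3215,.06)):
    m=(np.hypot(X-x,Y-y)<.05)&(Z>h-.012)&(Z<h+.02);print(k,m.sum(),P[m].mean(0).round(4),Z[m].max().round(4),h)
```

```text
d 83 [0.5814 0.2882 0.1526] 0.1565 0.154
c 63 [0.589  0.185  0.1357] 0.1369 0.137
b 50 [0.4803 0.2814 0.1058] 0.1079 0.107
a 2 [0.4868 0.1793 0.098 ] 0.0959 0.101<stdin>:5: RuntimeWarning: Mean of empty slice.
  ret = um.true_divide(
Traceback (most recent call last):
ValueError: zero-size array to reduction operation maximum which has no identity
```

View pics/s6.png

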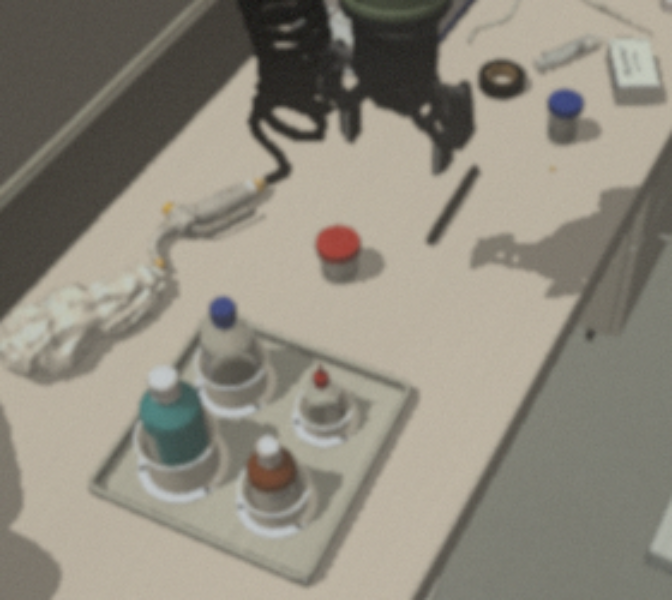

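The scene view shows all four bottles upright in their own cups, the heights match fully seated, and both jars are standing where they were.

```bash
python3 -c "
from workcell import job
print(job.job_done())"
```

```text
the job is handed in; nothing more can be done
None
```

All four bottles are upright and fully down in their matching cups, both jars stayed where they were, and I handed the job in at about 30 s on the robot clock.

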